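# Tap the stud boss of a heat sink in the tilted vise

## Task

The tap is already started in the boss of the heat sink in the tilted vise. Work it down with its wrench: half a turn clockwise, then a quarter turn back to break the chip, and so on, until you feel it come up hard on the bottom of the blind hole; stop there without forcing it, or the tap snaps, and let go, leaving it at the bottom. Leave the other things on the bench where they are.

Things in the scene. Friction and masses are not known exactly. Their poses are not given: they have to be found in the camera images.
- wrench_mid (a point): centre of the bar tap wrench, on the tap's axis: a flat steel block 46 mm along the bar (x), 22 mm across (y), 18 mm high, with a round handle 10 to 14 mm thick at each end, 184 mm overall. z runs along the tap out of the hole, 23 to 36 degrees from vertical, leaning towards the robot. Clockwise, looking into the hole, drives the tap in. 30 mm round the wrench is clear save for the tap below.
- hole_mouth (a point): centre of the top of the aluminium boss (38 mm across, 10 mm high) in which the tap stands; its heat sink, 90 by 120 mm, is held in a blue tilting vise bolted to the bench. z is the tap's axis. wrench_mid is 59 mm above it along the axis at first; the tap sinks 1.75 mm a turn.
- tap_cut (a joint): how far the thread has been tapped, as turn of the tap in rad. Starts at 0 to 0.6; grows as the tap is turned clockwise beyond the farthest point it has reached, against a steady drag of 0.22 N m; never shrinks. It ends hard at the bottom of the hole, 5.3 to 5.9 rad after the start: that must be felt.
- tap_back (a joint): how far the tap stands turned back (anticlockwise) from the farthest point it has reached, rad: 0 at first, 1.57 after a quarter turn back. Back, and forward again up to that point, it turns almost freely (0.03 N m). Clockwise turn of the wrench = tap_cut - tap_back + tap_twist.
- tap_twist (a joint): elastic twist of the tap and wrench under load, rad, clockwise positive, 4 N m per rad: 0 at rest, about 0.06 while new thread is tapped. The tap snaps if it exceeds 0.35 (1.4 N m).
- rectifier: stud rectifier lying on the bench by the vise, copper hexagon 34 mm, white ceramic, 100 mm long; origin under its hexagon. Leave alone.
- oil_bottle: yellow cutting-oil bottle with red cap, 42 mm across, 110 mm high, standing by the vise; origin at its foot. Leave alone.
- chip_brush: brush 170 mm long lying on the bench. Leave alone.
- control_board: brown circuit board 150 by 110 mm with parts up to 40 mm high; origin under its centre. Leave alone.
- supply_board: brown circuit board 120 by 65 mm with parts up to 40 mm high; origin under its centre. Leave alone.
- multimeter: cream analogue multimeter 150 by 105 by 48 mm lying on its back. Leave alone.
- solder_reel: solder reel 60 mm across, 36 mm high, blue flanges. Leave alone.
- phone: black phone 150 by 72 by 8 mm lying flat. Leave alone.

How it is judged:
By the outcome, as a careful person would: the job done as asked, in the order asked, and still so for the second after the job is handed in, with the robot touching nothing.
It also fails if it takes over 72 s, if anything falls off the work surface, if the arm or the gripper's body presses on something with over 40 N, if the wrist force passes 120 N, or if a joint passes its speed limit or range.

## Robot

A 7-joint arm with a two-finger parallel gripper is mounted at the origin on the work surface. World frame = base frame: x ahead of the robot, y to its left, z up, the work surface at z = 0. Lengths are in m, angles in rad, forces in N, time in s.
With the tool pointing down it reaches from about 0.4 to 0.925 m from the base axis. Payload 4.1 kg.
Tool frame: the origin (TCP) lies at the very end of the fingers, on their centre line; the grasp point (between the pads) lies r.hold_point_z behind it (r.hold_point_z is the distance from the TCP to the grasp point, in m); y points along the fingers, x is the direction in which the jaws open and shut, and the axes are right-handed (so a half turn about y gives the same grasp; the last joint's range is limited). The gripper opens to 85 mm and grips with 20 to 120 N. Pads are 22 mm wide; open, the fingers measure 114 mm over their backs; the gripper's body (76 mm by 85 mm) begins 54 mm behind the grasp point. The pads swing forward as they close: fully open they stand 13 mm farther back than shut.
Start: joints at [1.025, 0.398, 0.045, 1.537, -0.019, 1.207, -0.051], TCP at [0.281, -0.586, 0.231] pointing down, gripper open.
Joint ranges: [-2.82, 2.82], [-0.49, 2.23], [-1.37, 1.46], [0, 2.46], [-1.36, 4.5], [0.23, 2], [-2.94, 2.94]. Speed limits (rad/s): [2.57, 2.57, 3.14, 3.14, 3.14, 3.14, 3.14].

## Interface

Orientations are given as [roll, pitch, yaw] about the fixed x, y, z axes, in that order (R = Rz(yaw) Ry(pitch) Rx(roll)).
In Python, from cell import r gives the robot as it stands.
- The arm moves only by the tool jog_arm, never from a script. Its argument "series" is a list of rows, each a list of 2 entries, a list of its own where there are three numbers: the shift along the tool's x, y, z in units of 40 mm (1.0 is 40 mm), then the turn about the tool's y in units of 5 degrees (1.0 is 5 degrees). A call has 1 to 20 rows; each row shifts and turns the pose as measured when the row begins, along the tool's axes as they then stand; what a row does not reach is not made up. A row lasts 1/8 s, in which the tool goes at most 62.5 mm and 10.7 degrees, less where a joint would pass 70% of its speed; a pose out of reach is approached as far as the arm can. A call is refused whole if a number of a shift passes 1 or a number of a turn 1, either way. A call with a gripper value outside its range is refused whole. "gripper" is the finger opening in mm, from 0 to 85.4, set as the call begins (left out, the last holds). The fingers move at their own pace and stop on an object; "newtons" is the grip in N (left out, the last holds). Time passes only in rows, so rows that do not move let the fingers close. It gives the time, the measured TCP pose, the force and the opening at its end, in the units of the state.
- r.state(): the state, without advancing time (a new reading comes with each control period).
- r.capture(name): name is "scene" or "top" or "wrist"; returns a dict with "color" (480x640x3 uint8, red, green, blue), "fx", "fy", "cx", "cy" (pixels), "T" (4x4, takes a point from camera to world coordinates). Camera axes: x right, y down, z forward; pixel columns grow to the right and rows downward; lengths in m; the calibration is good to about 2 mm. A picture is of the moment at which its call begins. There is no depth.
- r.hand_in(): hands the job in, once; it reports no verdict.
The state is a dict: "t": time; "joints": joint angles; "joint_velocities": joint speeds; "tau": joint torques, N m; "tcp_pos": TCP position; "eef_rot": TCP orientation; "force": force on the tool from outside, world axes, zero at the start; "ft_torque": the same for the moment, N m; "gripper_width": finger opening in m.
Only numpy, scipy, OpenCV 4.12 (cv2) and the standard library are available. Lean on these libraries where they do the work, as an engineer would, in place of code of your own. Each camera call takes 0.05 s, during which the arm holds its last target.

## Working session

There is one attempt and no reset: what is moved stays moved. The work goes in short steps, Python scripts to look and compute and a tool call to move; the robot and the scene stay as the last step left them, time stands still between calls to the robot, and variables do not carry over. Pictures are saved under pics/ and viewed, and the job is handed in when it is done.

Besides the shell and the picture viewer there is one more tool, called after ">>>" as a command line: name --argument value ..., lists and objects as JSON in quotes. jog_arm: Moves the arm, as the interface text tells. Its arguments: {"type":"object","properties":{"series":{"type":"array","items":{"type":"array"}},"gripper":{"type":"number"},"newtons":{"type":"number"}},"required":["series"]}

```bash
ls; mkdir -p pics; python3 - <<'E'
from cell import r
import cv2
print(r.state(), r.hold_point_z)
for n in ["scene","top","wrist"]:
    c=r.capture(n); cv2.imwrite(f"pics/{n}0.png",c["color"][:,:,::-1]); print(n,c["fx"],c["cx"],c["cy"],c["T"].round(3).tolist())
E
```

```text
pics
{'t': 0.0, 'joints': array([ 1.02499572,  0.39916626,  0.04504905,  1.53791527, -0.01866236,
        1.20692189, -0.05067562]), 'joint_velocities': array([-4.65322536e-04, -5.07196317e-04, -5.33714072e-04, -4.15729294e-04,
       -4.92667639e-05,  1.77363220e-03, -1.23027257e-03]), 'tau': array([ 7.34442601e-04, -4.75129366e+01,  1.36536106e+00, -2.54220951e+01,
        1.15858970e-02,  9.52566625e-03,  3.35047829e-06]), 'tcp_pos': array([ 0.28056777, -0.58559845,  0.23026475]), 'eef_rot': array([-1.5709732 ,  0.00198229, -1.12386061]), 'force': array([ 0.33949393, -0.21748434, -0.8255327 ]), 'ft_torque': array([ 0.00625976,  0.02099721, -0.00570617]), 'gripper_width': 0.08512804564420615} 0.0187
scene 552.0818718132412 311.4862096007992 254.03886140376747 [[-0.347, 0.654, -0.672, 1.378], [0.938, 0.227, -0.263, 0.308], [-0.02, -0.722, -0.692, 1.01], [0.0, 0.0, 0.0, 1.0]]
top 562.3552815913105 313.91791066423286 236.47091619020864 [[-0.005, -0.998, 0.062, 0.43], [-1.0, 0.004, -0.008, 0.005], [0.008, -0.062, -0.998, 1.745], [0.0, 0.0, 0.0, 1.0]]
wrist 404.5665296429416 313.59873993503464 245.41106095946668 [[0.432, -0.854, -0.29, 0.354], [-0.902, -0.411, -0.136, -0.55], [-0.003, 0.32, -0.947, 0.373], [0.0, 0.0, 0.0, 1.0]]
```

View pics/scene0.png

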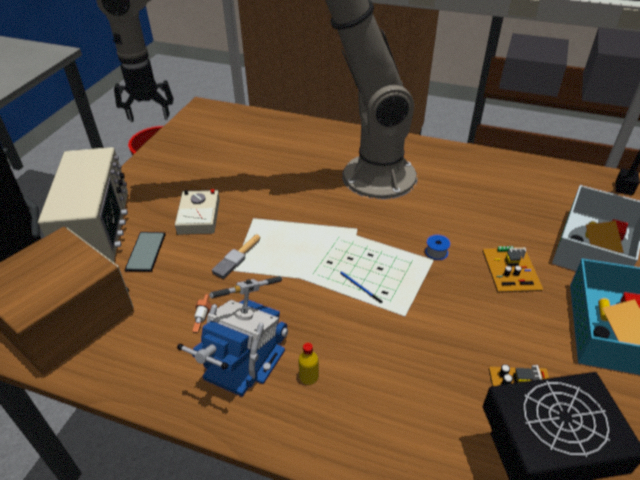

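View pics/top0.png

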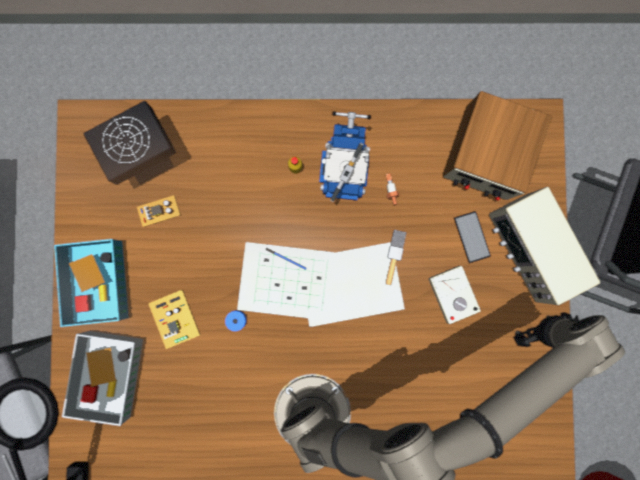

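View pics/wrist0.png

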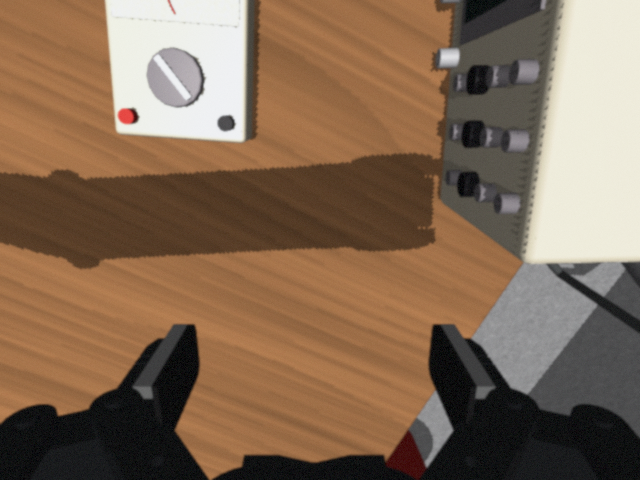

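>>> jog_arm --series '[[[0,-1,0],0],[[0,-1,0],0],[[0,-1,0],0],[[0,-1,0],0],[[0,-1,0],0],[[-0.46,-0.1,0.96],0],[[-0.46,-0.1,0.96],0],[[-0.46,0,0.96],0],[[-0.46,0,0.96],0],[[-0.46,0,0.96],0],[[-0.46,0,0.96],0],[[-0.46,0,0.96],0],[[-0.46,0,0.96],0],[[-0.46,0,0.96],0],[[-0.46,0,0.96],0],[[-0.46,0,0.96],0],[[-0.46,0,0.96],0],[[-0.46,0,0.96],0]]' --gripper 20 --newtons 60

```text
t: 2.4
tcp_pos: [0.6351, -0.1456, 0.4378]
eef_rot: [-1.577, 0.013, -1.135]
force: [-0.3, 0.0, 0.2]
gripper_width: 0.0202
```

```bash
python3 - <<'E'
from cell import r
import cv2
for n in ["wrist"]:
    c=r.capture(n); cv2.imwrite(f"pics/{n}1.png",c["color"][:,:,::-1]); print(n,c["T"].round(3).tolist())
import numpy as np
for n in ["scene","top"]:
    im=cv2.imread(f"pics/{n}0.png")
    (x,y)=(170,260) if n=="scene" else (305,100)
    cv2.imwrite(f"pics/{n}0c.png",cv2.resize(im[y:y+140,x:x+140],None,fx=4.2,fy=4.2,interpolation=cv2.INTER_CUBIC))
s=r.state();print(s['joints'].round(3),s['tcp_pos'],s['eef_rot'],s['t'])
E
```

```text
wrist [[0.422, -0.855, -0.301, 0.711], [-0.906, -0.403, -0.126, -0.112], [-0.014, 0.326, -0.945, 0.58], [0.0, 0.0, 0.0, 1.0]]
[ 0.313  0.358 -0.239  1.158  0.069  1.646 -1.032] [ 0.6385028  -0.13766655  0.4365287 ] [-1.57304392  0.0179625  -1.12458774] 2.45
```

View pics/wrist1.png

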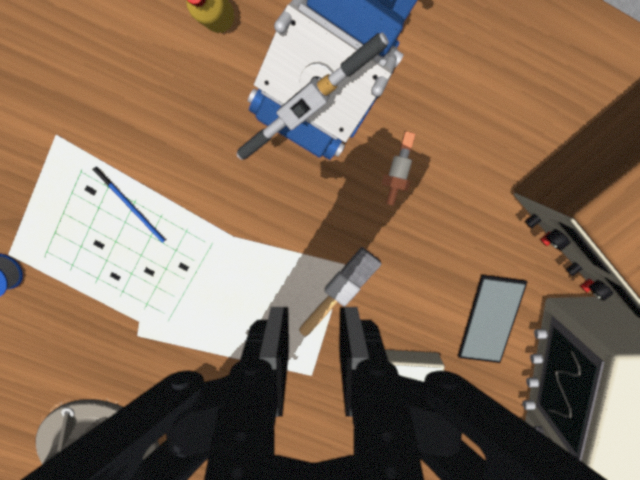

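View pics/scene0c.png

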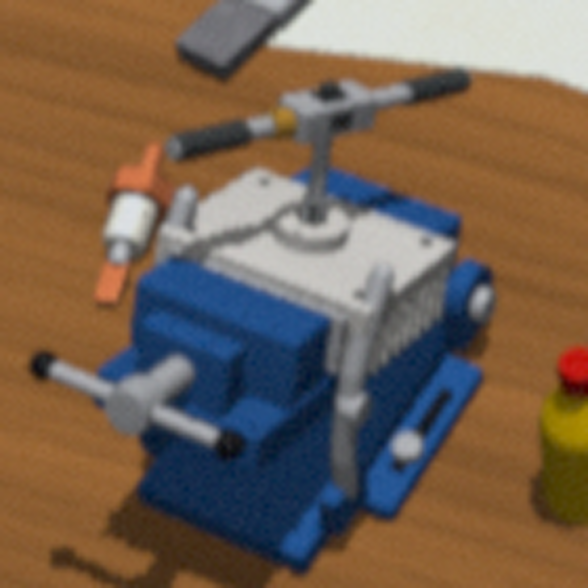

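View pics/top0c.png

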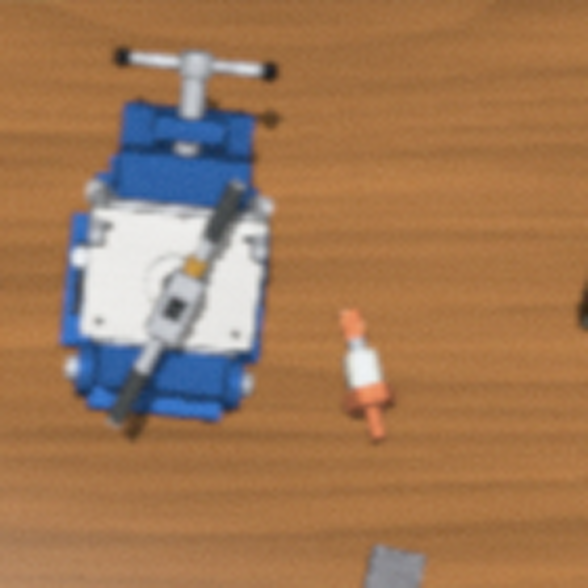

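```bash
cat > h.py <<'E'
import numpy as np,cv2,json
def ray(cam,p):
    K=cam['K'];T=np.array(cam['T'])
    d=T[:3,:3]@np.array([(p[0]-K[1])/K[0],(p[1]-K[2])/K[0],1]);return T[:3,3],d/np.linalg.norm(d)
def tri(obs):
    A=np.zeros((3,3));b=np.zeros(3)
    for c,p in obs:
        o,d=ray(c,p);M=np.eye(3)-np.outer(d,d);A+=M;b+=M@o
    x=np.linalg.solve(A,b)
    e=[np.linalg.norm((np.eye(3)-np.outer(d,d))@(x-o))*1e3 for o,d in [ray(c,p) for c,p in obs]]
    return x,np.round(e,1)
def snap(name,fn):
    from cell import r
    c=r.capture(name);cv2.imwrite(f"pics/{fn}.png",c["color"][:,:,::-1])
    json.dump(dict(K=[c['fx'],c['cx'],c['cy']],T=np.array(c['T']).tolist()),open(f"pics/{fn}.json","w"))
def load(fn): return json.load(open(f"pics/{fn}.json"))
def proj(cam,x):
    T=np.array(cam['T']);q=T[:3,:3].T@(np.array(x)-T[:3,3]);K=cam['K'];return np.array([K[0]*q[0]/q[2]+K[1],K[0]*q[1]/q[2]+K[2]])
E
python3 - <<'E'
from h import *
for n in ["scene","top","wrist"]: snap(n,n+"2")
im=cv2.imread("pics/wrist2.png"); cv2.imwrite("pics/w2c.png",cv2.resize(im[0:180,220:420],None,fx=4,fy=4,interpolation=cv2.INTER_CUBIC)[:600])
s,t,w=[load(n+"2") for n in ("scene","top","wrist")]
for nm,a,b,c in [("far",(211.7,295),(361,144),(383,38)),("near",(280.7,278.6),(333,199),(241,155)),("mid",(247.9,285.7),(347.1,172.1),(302,105)),("boss",(244.8,312.5),(346.5,167.5),(318,77))]:
    print(nm,*tri([(s,a),(t,b),(w,c)]))
E
```

```text
far [ 0.77934167 -0.13584117  0.21761033] [0.1 3.1 3.1]
near [ 0.63431335 -0.05843433  0.14915016] [2.9 5.8 4. ]
mid [ 0.70616728 -0.09757709  0.18451811] [1.4 4.9 4. ]
boss [ 0.73299694 -0.09911454  0.12809119] [1.6 5.6 4.4]
```

View pics/w2c.png

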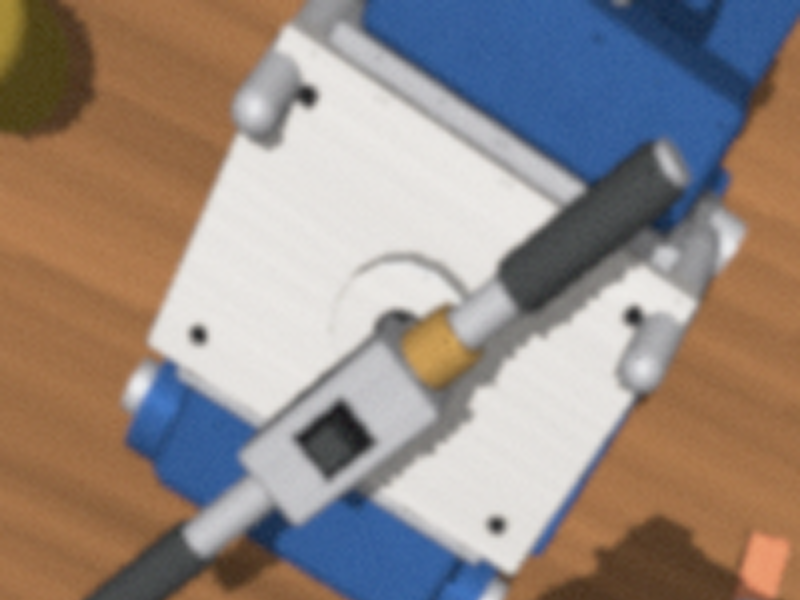

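>>> jog_arm --series '[[[0,0.1,0],-1],[[0,0.1,0],-1],[[0,0.1,0],-1],[[0,0.1,0],-1],[[0,0.1,0],-1],[[0,0.1,0],-1],[[0,0.1,0],-1],[[0,0.1,0],-1],[[0,0.1,0],-1],[[0,0.1,0],-1],[[0,0.2,0],-1],[[0,0.2,0],-1],[[0,0.2,0],-1],[[0,0.2,0],-1],[[0,0.2,0],-1],[[0,0.2,0],-1],[[0,0.2,0],-1],[[0,0.2,0],-1],[[0,0.2,0],-1],[[0,0.2,0],-1]]'

```text
t: 5.1
tcp_pos: [0.613, -0.1908, 0.3168]
eef_rot: [-1.575, 0.027, 0.608]
force: [-0.5, 0.2, -0.4]
gripper_width: 0.0206
```

```bash
python3 - <<'E'
from h import *
snap("wrist","w3")
from cell import r
s=r.state();print(s['joints'].round(3),s['tcp_pos'],s['eef_rot'],s['t'],s['force'])
E
```

```text
[ 0.576  0.378 -0.489  1.413  0.197  1.414  0.691] [ 0.61223419 -0.19124876  0.31552641] [-1.57303956  0.02828782  0.60911741] 5.15 [ 0.33419442  0.43445748 -0.93370961]
```

View pics/w3.png

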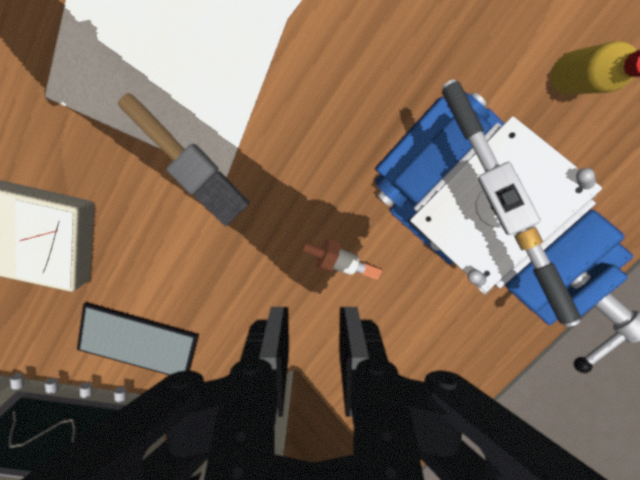

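```bash
python3 - <<'E'
from h import *
im=cv2.imread("pics/w3.png"); cv2.imwrite("pics/w3c.png",cv2.resize(im[70:335,370:640],None,fx=2.22,fy=2.22,interpolation=cv2.INTER_CUBIC))
im=cv2.imread("pics/wrist2.png"); cv2.imwrite("pics/w2d.png",cv2.resize(im[20:180,220:420],None,fx=3.7,fy=3.7,interpolation=cv2.INTER_CUBIC))
im=cv2.imread("pics/scene2.png"); cv2.imwrite("pics/s2d.png",cv2.resize(im[265:335,200:300],None,fx=8,fy=8,interpolation=cv2.INTER_CUBIC))
E
```

```text
(no output)
```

View pics/w3c.png

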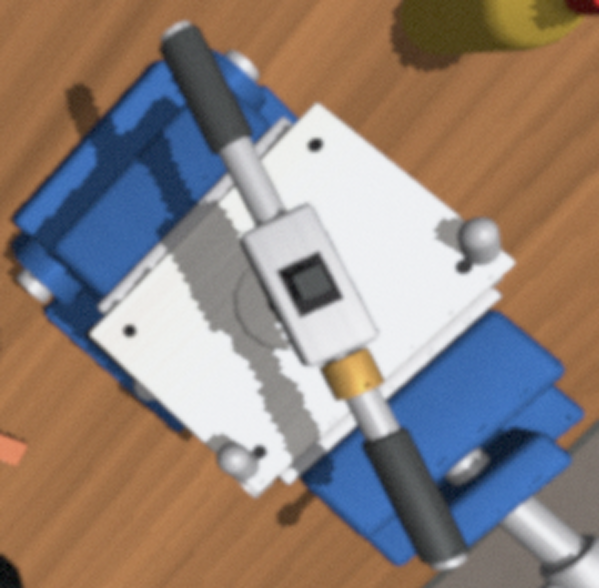

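View pics/w2d.png

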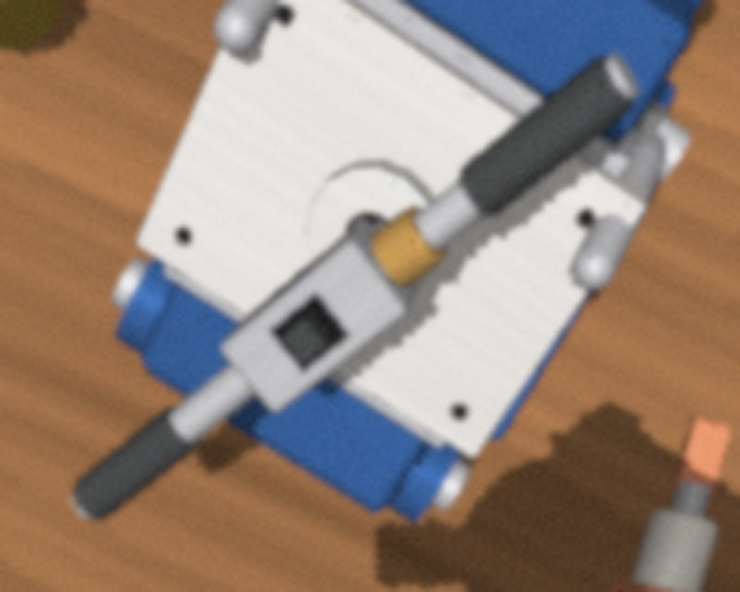

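View pics/s2d.png

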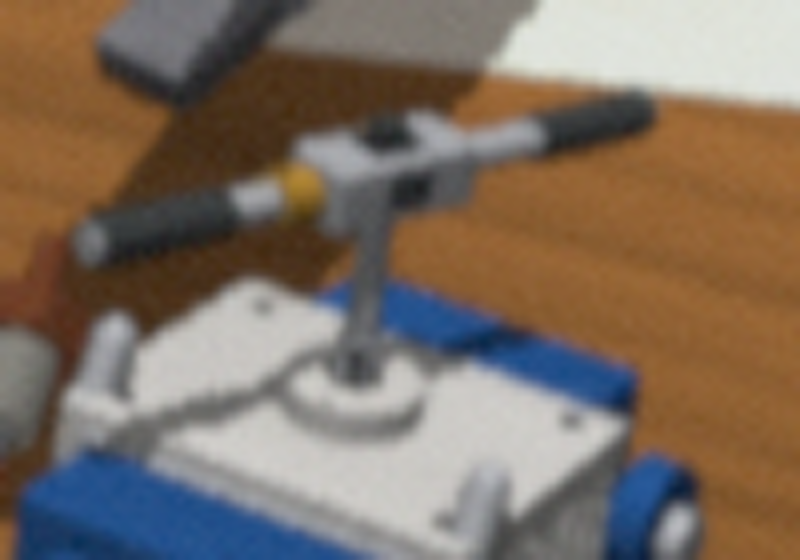

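```bash
cat > m.py <<'E'
from h import *
s,w2,w3=load("scene2"),load("wrist2"),load("w3")
S=lambda x,y:(s,(x/8+200-.4,y/8+265-.4))
A=lambda x,y:(w2,(x/3.7+220-.4,y/3.7+20-.4))
B=lambda x,y:(w3,(x/2.22+370-.3,y/2.22+70-.3))
P={}
def go(n,*o): P[n],e=tri(o); print(n,P[n].round(4),e)
go("near",A(87,503),B(177,33),S(643,112))
go("far",A(622,77),B(449,559),S(92,243))
go("hole",A(309,332),B(311,284),S(388,133))
go("pyn",A(183,236),B(316,145),S(573,420))
go("myn",A(459,411),B(129,331),S(264,305))
go("pyf",A(285,15),B(464,266))
go("myf",A(587,217),B(259,452))
n=np.cross(P["pyn"]-P["myn"],P["pyf"]-P["myn"]);n/=np.linalg.norm(n)
n2=np.cross(P["pyf"]-P["myf"],P["pyn"]-P["myf"]);n2/=np.linalg.norm(n2)
n3=np.cross((P["pyf"]+P["myf"]-P["pyn"]-P["myn"]),P["pyf"]+P["pyn"]-P["myf"]-P["myn"]);n3/=np.linalg.norm(n3)
b=P["far"]-P["near"];print("len",np.linalg.norm(b));b/=np.linalg.norm(b)
for q in (n,n2,n3): 
    q=q*np.sign(q[2]); print(q,np.degrees(np.arccos(q[2])),"b.n",b@q)
m=(P["near"]+P["far"])/2;print("mid",m,"hole-mid",P["hole"]-m)
c=(P["pyn"]+P["myn"]+P["pyf"]+P["myf"])/4; print("c",c, (m-c), (m-c)/np.linalg.norm(m-c))
E
python3 m.py
```

```text
near [ 0.632  -0.0577  0.1454] [1.  0.6 1.3]
far [ 0.7794 -0.1369  0.2176] [0.6 0.5 0.3]
hole [ 0.7015 -0.097   0.1919] [0.2 0.2 0.4]
pyn [ 0.7085 -0.0492  0.1054] [0.7 0.4 0.5]
myn [ 0.6986 -0.1452  0.1043] [0.5 0.2 0.4]
pyf [ 0.7694 -0.0558  0.135 ] [0. 0.]
myf [ 0.7599 -0.1514  0.1342] [0. 0.]
len 0.18224905407780068
[-0.43356564  0.03422265  0.9004719 ] 25.779833552861053 b.n -0.008755917965344195
[-0.433441    0.03544251  0.90048472] 25.778145178629988 b.n -0.009180615340971365
[-0.43427811  0.03491337  0.90010198] 25.828524416423374 b.n -0.009779018174929655
mid [ 0.70572602 -0.09728825  0.18147506] hole-mid [-0.00424642  0.00028912  0.0104233 ]
c [ 0.73409165 -0.10038925  0.119755  ] [-0.02836563  0.00310101  0.06172006] [-0.41716004  0.04560507  0.90768809]
```

```bash
cat > g.py <<'E'
from h import *
from scipy.spatial.transform import Rotation as Ro
import sys
a=np.array([-.431,.036,.9015]);a/=np.linalg.norm(a)
m=np.array([.7056,-.0973,.1825])
d0=np.array([.632,-.0577,.1454])-np.array([.7794,-.1369,.2176]);d0-=a*(a@d0);d0/=np.linalg.norm(d0)
def dirn(th): return Ro.from_rotvec(-np.radians(th)*a).apply(d0)
def target(th,r=.077,below=.016,lift=0,flip=0,cut=0):
    d=dirn(th);p=m+r*d-a*1.75e-3*cut/360
    yaw=np.degrees(np.arctan2(d[1],d[0]))-90+180*flip
    return p+np.array([0,0,lift-below]),(yaw+185)%360-185
def wrap(x): return (x+180)%360-180
def Rt(s): return Ro.from_euler('xyz',s['eef_rot']).as_matrix()
def yawof(R): return np.degrees(np.arctan2(R[1,0],R[0,0]))
def where(s):
    # tool angle theta about the axis & radius, axial
    q=s['tcp_pos']-.016*Rt(s)[:,1]-m
    e=np.cross(d0,-a) # direction of increasing theta
    # e sign: clockwise => d(theta)=cos d0 + sin e
    e=dirn(90)
    return np.degrees(np.arctan2(q@e,q@d0)),np.hypot(q@e,q@d0),q@a
def torque(s):
    q=s['tcp_pos']-.016*Rt(s)[:,1]-m
    return np.cross(q,s['force'])@a   # moment on tool about a
def stat(s):
    th,rr,ax=where(s)
    print("t %.2f theta %.1f r %.1f ax %.1f yaw %.1f  tilt %.1f F %s Ma %.3f j7 %.2f w %.1f"%(s['t'],th,rr*1e3,ax*1e3,yawof(Rt(s)),np.degrees(np.arccos(-Rt(s)[2,1])),s['force'].round(1),torque(s),s['joints'][6],s['gripper_width']*1e3))
def plan(s,ths,yawoff=None,**k):
    """rows from current measured pose through theta targets"""
    R=Rt(s);pos=s['tcp_pos'].copy();yaw=yawof(R);out=[]
    for th in ths:
        tp,ty=target(th,**k)
        sh=R.T@(tp-pos)/.04;dy=wrap(ty-yaw)
        tr=-dy/5
        out.append([[round(float(v),2) for v in sh],round(float(tr),2)])
        R=Ro.from_euler('z',dy,degrees=True).as_matrix()@R;pos=tp;yaw=ty
    return out
E
python3 - <<'E'
from g import *
from cell import r
s=r.state();stat(s)
print(target(0),d0)
print(plan(s,[0],lift=.08)); 
E
```

```text
t 5.15 theta -104.6 r 101.8 ax 171.1 yaw 34.9  tilt 1.6 F [ 0.3  0.4 -0.9] Ma -0.019 j7 0.69 w 19.8
(array([ 0.64355519, -0.06385567,  0.13550132]), np.float64(61.67377513761983)) [-0.80577677  0.43434195 -0.40258026]
[[[2.53, 2.43, 2.17], -5.35]]
```

>>> jog_arm --series '[[[0.63,0.4,0.54],0],[[0.63,0.4,0.54],0],[[0.63,0.4,0.54],0],[[0.63,0.4,0.54],0],[[0,0,0],-0.9],[[0,0,0],-0.9],[[0,0,0],-0.9],[[0,0,0],-0.9],[[0,0,0],-0.9],[[0,0,0],-0.9]]'

```text
t: 6.4
tcp_pos: [0.6411, -0.08, 0.2481]
eef_rot: [-1.565, 0.038, 1.057]
force: [1.2, -0.5, -0.1]
gripper_width: 0.02
```

```bash
python3 - <<'E'
from g import *
from cell import r
s=r.state();stat(s);print(s['tcp_pos'])
print(plan(s,[0],lift=.05)); 
E
```

```text
t 6.40 theta 6.1 r 26.7 ax 101.8 yaw 60.6  tilt 2.2 F [ 1.2 -0.5 -0.1] Ma -0.003 j7 0.89 w 20.0
[ 0.64105305 -0.08002822  0.24805566]
[[[0.44, 1.55, 0.14], -0.22]]
```

>>> jog_arm --series '[[[0.44,0.6,0.14],-0.2],[[0,0.5,0],0],[[0,0.4,0],0],[[0,0,0],0]]'

```text
t: 6.9
tcp_pos: [0.6427, -0.0713, 0.186]
eef_rot: [-1.567, 0.043, 1.063]
force: [0.4, -0.6, 0.7]
gripper_width: 0.02
```

```bash
python3 - <<'E'
from g import *
from cell import r
snap("wrist","w4")
s=r.state();stat(s);print(s['tcp_pos'])
print(plan(s,[0])); 
E
```

```text
t 6.95 theta 2.0 r 53.2 ax 46.1 yaw 60.9  tilt 2.4 F [-0.  -0.4 -0.2] Ma 0.021 j7 0.85 w 19.9
[ 0.64330525 -0.07142193  0.18693831]
[[[0.22, 1.28, 0.08], -0.16]]
```

View pics/w4.png

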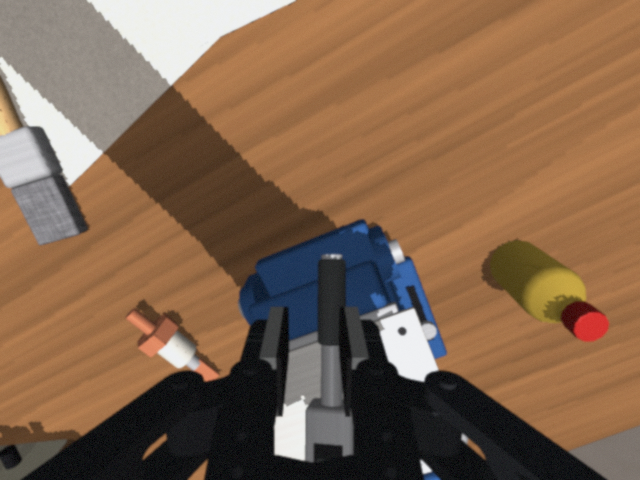

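>>> jog_arm --series '[[[0.22,0.1,0.08],-0.2],[[0.05,0.5,0.03],0],[[0.03,0.5,0],0],[[0,0,0],0]]'

```text
t: 7.45
tcp_pos: [0.6448, -0.0604, 0.1405]
eef_rot: [-1.57, 0.042, 1.08]
force: [-0.8, -0.7, 0.7]
gripper_width: 0.0203
```

```bash
python3 - <<'E'
from g import *
from cell import r
snap("wrist","w5")
s=r.state();stat(s);print(s['tcp_pos'])
print(plan(s,[0])); 
E
```

```text
t 7.50 theta 4.2 r 75.0 ax 4.6 yaw 61.9  tilt 2.4 F [-0.4 -0.3 -0.3] Ma 0.040 j7 0.82 w 20.3
[ 0.6453043  -0.06032626  0.14141299]
[[[-0.09, 0.15, -0.0], 0.04]]
```

View pics/w5.png

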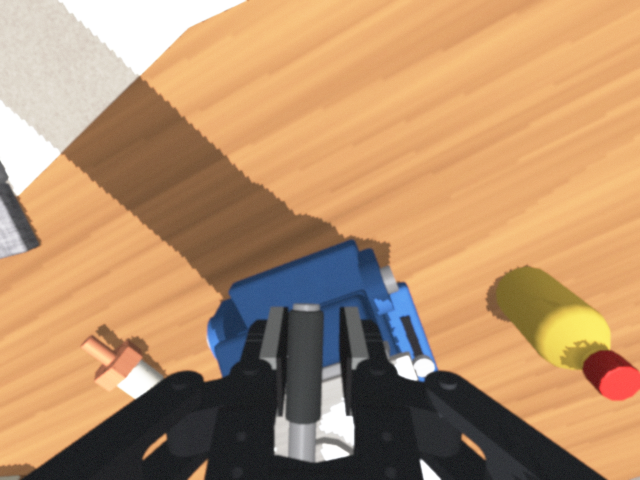

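```bash
cat > p.py <<'E'
from g import *
from cell import r
s=r.state();stat(s)
t1=float(sys.argv[1]);n=int(sys.argv[2]);k=dict(kv.split('=') for kv in sys.argv[3:])
k={x:float(y) for x,y in k.items()}
th=where(s)[0]; th+=round((t1-th)/360)*360 if abs(t1-th)>180 else 0
print(plan(s,np.linspace(th,t1,n+1)[1:],**k))
E
python3 p.py 20 4
```

```text
t 7.50 theta 4.2 r 75.0 ax 4.6 yaw 61.9  tilt 2.4 F [-0.4 -0.3 -0.3] Ma 0.040 j7 0.82 w 20.3
[[[0.17, 0.09, -0.0], 1.77], [[0.13, -0.04, 0.01], 0.82], [[0.13, -0.04, 0.01], 0.81], [[0.13, -0.04, 0.01], 0.8]]
```

>>> jog_arm --series '[[[0.17,0.09,0],1],[[0.14,-0.04,0.01],1],[[0.14,-0.04,0.01],1],[[0.14,-0.04,0.01],1]]' --gripper 16

```text
t: 8.0
tcp_pos: [0.6556, -0.0467, 0.1417]
eef_rot: [-1.587, 0.05, 0.714]
force: [-2.3, -2.1, -0.4]
gripper_width: 0.0159
```

```bash
python3 p.py 40 4
```

```text
t 8.00 theta 17.0 r 75.5 ax 0.8 yaw 40.9  tilt 3.0 F [-2.3 -2.1 -0.4] Ma 0.234 j7 0.46 w 15.9
[[[0.21, -0.03, 0.05], 0.57], [[0.18, -0.07, 0.01], 1.14], [[0.18, -0.08, 0.01], 1.11], [[0.18, -0.08, 0.01], 1.09]]
```

```bash
python3 p.py 48 7
```

```text
t 8.00 theta 17.0 r 75.5 ax 0.8 yaw 40.9  tilt 3.0 F [-2.3 -2.1 -0.4] Ma 0.234 j7 0.46 w 15.9
[[[0.17, -0.02, 0.05], 0.31], [[0.14, -0.05, 0.01], 0.88], [[0.14, -0.06, 0.01], 0.87], [[0.14, -0.06, 0.01], 0.85], [[0.14, -0.06, 0.01], 0.84], [[0.13, -0.06, 0.01], 0.83], [[0.13, -0.07, 0.0], 0.82]]
```

>>> jog_arm --series '[[[0.17,-0.02,0.05],0.4],[[0.15,-0.05,0.01],0.9],[[0.15,-0.06,0.01],0.9],[[0.15,-0.06,0.01],0.9],[[0.15,-0.06,0.01],0.9],[[0.15,-0.06,0.01],0.8],[[0.15,-0.07,0.01],0.8]]'

```text
t: 8.88
tcp_pos: [0.6842, -0.0259, 0.1542]
eef_rot: [-1.613, 0.054, 0.205]
force: [-3.0, -1.3, -0.2]
gripper_width: 0.0159
```

```bash
python3 p.py 90 10
```

```text
t 8.88 theta 45.9 r 76.1 ax 0.4 yaw 11.7  tilt 3.9 F [-3.  -1.3 -0.2] Ma 0.235 j7 -0.03 w 15.9
[[[0.16, -0.06, 0.05], -0.01], [[0.13, -0.07, -0.0], 0.81], [[0.13, -0.07, -0.0], 0.8], [[0.13, -0.07, -0.0], 0.8], [[0.13, -0.07, -0.01], 0.8], [[0.13, -0.07, -0.01], 0.8], [[0.13, -0.07, -0.01], 0.8], [[0.13, -0.07, -0.01], 0.8], [[0.13, -0.07, -0.01], 0.81], [[0.13, -0.07, -0.02], 0.81]]
```

>>> jog_arm --series '[[[0.16,-0.06,0.05],0.2],[[0.14,-0.07,0],0.8],[[0.14,-0.07,0],0.8],[[0.14,-0.07,0],0.8],[[0.14,-0.07,0],0.8],[[0.14,-0.07,0],0.8],[[0.14,-0.07,-0.01],0.8],[[0.14,-0.07,-0.01],0.8],[[0.14,-0.07,-0.01],0.8],[[0.14,-0.07,-0.02],0.8]]'

```text
t: 10.12
tcp_pos: [0.7359, -0.0264, 0.18]
eef_rot: [-1.645, 0.033, -0.454]
force: [-2.9, -0.4, 0.5]
gripper_width: 0.0166
```

```bash
python3 p.py 133 10
```

```text
t 10.12 theta 89.6 r 79.5 ax 1.2 yaw -26.0  tilt 4.7 F [-2.9 -0.4  0.5] Ma 0.159 j7 -0.61 w 16.6
[[[0.16, -0.02, -0.04], 0.39], [[0.13, -0.06, -0.02], 0.81], [[0.13, -0.06, -0.02], 0.83], [[0.13, -0.05, -0.02], 0.84], [[0.13, -0.05, -0.02], 0.85], [[0.14, -0.05, -0.02], 0.86], [[0.14, -0.04, -0.02], 0.88], [[0.14, -0.04, -0.02], 0.89], [[0.14, -0.04, -0.02], 0.9], [[0.14, -0.03, -0.02], 0.92]]
```

>>> jog_arm --series '[[[0.16,-0.02,-0.04],0.5],[[0.14,-0.06,-0.02],0.8],[[0.14,-0.06,-0.02],0.8],[[0.14,-0.05,-0.02],0.9],[[0.14,-0.05,-0.02],0.9],[[0.14,-0.05,-0.02],0.9],[[0.14,-0.04,-0.02],0.9],[[0.14,-0.04,-0.02],0.9],[[0.14,-0.04,-0.02],0.9],[[0.14,-0.03,-0.02],0.9]]'

```text
t: 11.38
tcp_pos: [0.77, -0.0619, 0.2001]
eef_rot: [-1.652, -0.012, -1.199]
force: [-3.4, 1.1, 0.0]
gripper_width: 0.0163
```

```bash
python3 p.py 173 10
```

```text
t 11.38 theta 128.2 r 82.0 ax 3.3 yaw -68.7  tilt 4.7 F [-3.4  1.1  0. ] Ma 0.186 j7 -1.23 w 16.3
[[[0.17, 0.1, -0.04], -0.44], [[0.15, -0.02, -0.02], 0.96], [[0.15, -0.02, -0.02], 0.97], [[0.15, -0.01, -0.02], 0.98], [[0.15, -0.01, -0.01], 0.99], [[0.15, -0.0, -0.01], 0.99], [[0.15, 0.0, -0.01], 0.99], [[0.15, 0.01, -0.0], 0.99], [[0.15, 0.01, -0.0], 0.99], [[0.15, 0.02, 0.0], 0.98]]
```

>>> jog_arm --series '[[[0.17,0.08,-0.06],0],[[0.16,-0.02,-0.03],0.9],[[0.16,-0.02,-0.02],0.9],[[0.16,-0.01,-0.02],0.9],[[0.16,-0.01,-0.02],0.9],[[0.16,0,-0.01],0.9],[[0.16,0,-0.01],0.9],[[0.16,0.01,-0.01],0.9],[[0.16,0.01,0],0.9],[[0.16,0.02,0],0.9]]'

```text
t: 12.62
tcp_pos: [0.7762, -0.1151, 0.2009]
eef_rot: [-1.616, -0.038, -1.901]
force: [-0.7, 2.2, 1.5]
gripper_width: 0.0159
```

```bash
python3 p.py 182 3
```

```text
t 12.62 theta 166.6 r 81.2 ax -0.5 yaw -108.9  tilt 3.4 F [-0.7  2.2  1.5] Ma 0.173 j7 -1.80 w 15.9
[[[0.16, 0.06, -0.07], 0.09], [[0.17, 0.03, 0.0], 1.12], [[0.17, 0.03, 0.01], 1.1]]
```

>>> jog_arm --series '[[[0.16,0.05,-0.07],0.3],[[0.16,0.03,0],0.9],[[0.16,0.03,0.01],0.9],[[0.1,0.03,0.01],0.4]]'

```text
t: 13.12
tcp_pos: [0.7688, -0.1345, 0.1969]
eef_rot: [-1.599, -0.039, -2.119]
force: [0.4, 2.1, 0.8]
gripper_width: 0.016
```

```bash
python3 - <<'E'
from h import *
for n in ("scene","top","wrist"):snap(n,n+"6")
im=cv2.imread("pics/top6.png"); cv2.imwrite("pics/t6c.png",cv2.resize(im[120:220,300:400],None,fx=5.5,fy=5.5,interpolation=cv2.INTER_CUBIC))
E
python3 p.py 182 2;
```

```text
t 13.28 theta -178.1 r 79.7 ax -1.3 yaw -121.3  tilt 2.8 F [0.4 2.1 0.9] Ma 0.173 j7 -1.97 w 15.9
[[[-0.01, -0.0, -0.06], -0.18], [[0.0, 0.0, 0.0], 0.01]]
```

View pics/t6c.png

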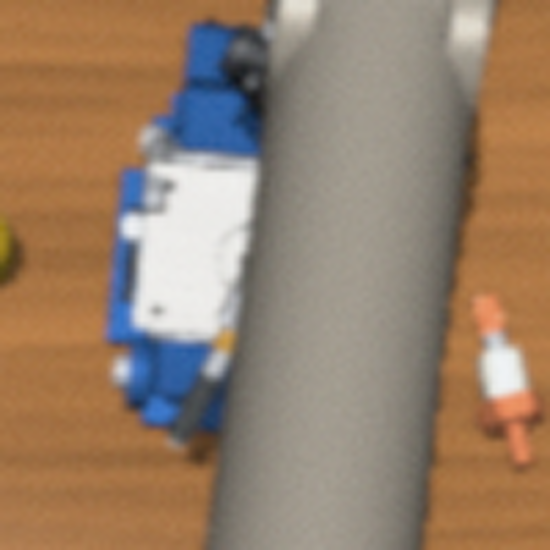

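View pics/wrist6.png

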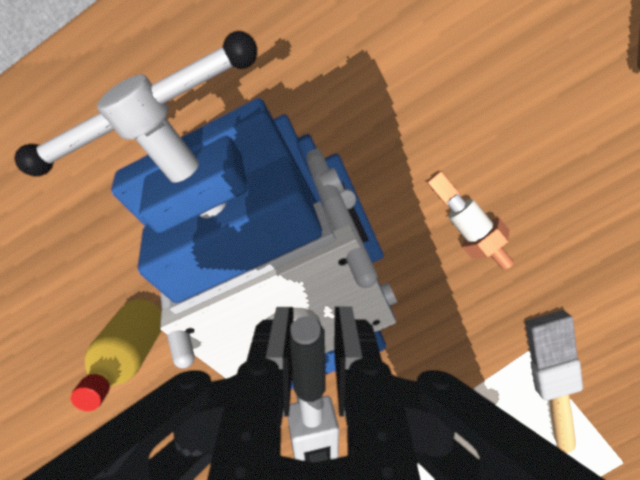

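```bash
python3 p.py 138 10 flip=0;
```

```text
t 13.28 theta -178.1 r 79.7 ax -1.3 yaw -121.3  tilt 2.8 F [0.4 2.1 0.9] Ma 0.173 j7 -1.97 w 15.9
[[[-0.15, -0.03, -0.08], -1.14], [[-0.14, -0.02, -0.02], -0.96], [[-0.15, -0.02, -0.01], -0.96], [[-0.15, -0.01, -0.01], -0.97], [[-0.15, -0.01, -0.01], -0.97], [[-0.15, -0.0, -0.01], -0.97], [[-0.15, 0.0, -0.0], -0.97], [[-0.15, 0.0, -0.0], -0.97], [[-0.15, 0.01, 0.0], -0.96], [[-0.15, 0.01, 0.0], -0.95]]
```

>>> jog_arm --series '[[[-0.15,-0.03,-0.06],-1],[[-0.16,-0.02,-0.02],-1],[[-0.16,-0.02,-0.01],-1],[[-0.16,-0.01,-0.01],-1],[[-0.16,-0.01,-0.01],-1],[[-0.16,0,-0.01],-1],[[-0.16,0,0],-1],[[-0.16,0,0],-1],[[-0.16,0.01,0],-1],[[-0.16,0.01,0],-1]]'

```text
t: 14.52
tcp_pos: [0.7733, -0.084, 0.1965]
eef_rot: [-1.625, -0.022, -1.214]
force: [2.6, 1.4, -0.3]
gripper_width: 0.0159
```

```bash
python3 p.py 100 10
```

```text
t 14.53 theta 143.6 r 75.9 ax -1.9 yaw -69.6  tilt 3.3 F [ 2.6  1.4 -0.3] Ma 0.078 j7 -1.22 w 15.9
[[[-0.16, -0.04, 0.05], 0.8], [[-0.15, 0.02, 0.01], -0.94], [[-0.14, 0.02, 0.01], -0.93], [[-0.14, 0.03, 0.01], -0.91], [[-0.14, 0.03, 0.01], -0.9], [[-0.14, 0.04, 0.01], -0.89], [[-0.14, 0.04, 0.01], -0.87], [[-0.14, 0.04, 0.01], -0.86], [[-0.14, 0.05, 0.01], -0.85], [[-0.14, 0.05, 0.01], -0.83]]
```

>>> jog_arm --series '[[[-0.16,-0.04,0.05],0.5],[[-0.16,0.02,0.01],-0.6],[[-0.16,0.02,0.01],-0.8],[[-0.16,0.03,0.01],-0.8],[[-0.16,0.03,0.01],-0.8],[[-0.16,0.04,0.01],-0.8],[[-0.16,0.04,0.01],-0.8],[[-0.16,0.04,0.01],-0.8],[[-0.16,0.05,0.01],-0.8]]'

```text
t: 15.65
tcp_pos: [0.7476, -0.0465, 0.1827]
eef_rot: [-1.646, -0.005, -0.698]
force: [1.0, 0.6, -0.0]
gripper_width: 0.0158
```

```bash
python3 p.py 84 6
```

```text
t 15.65 theta 105.5 r 69.0 ax -2.0 yaw -40.0  tilt 4.3 F [ 1.   0.6 -0. ] Ma -0.021 j7 -0.81 w 15.8
[[[-0.13, -0.07, 0.21], -0.9], [[-0.11, 0.04, 0.01], -0.68], [[-0.11, 0.04, 0.01], -0.67], [[-0.11, 0.05, 0.01], -0.67], [[-0.11, 0.05, 0.01], -0.66], [[-0.11, 0.05, 0.01], -0.66]]
```

>>> jog_arm --series '[[[-0.14,-0.05,0.15],-0.7],[[-0.14,0.04,0.05],-0.7],[[-0.14,0.04,0.03],-0.7],[[-0.14,0.05,0.02],-0.7],[[-0.14,0.05,0.02],-0.7],[[-0.1,0.05,0.01],-0.5]]'

```text
t: 16.4
tcp_pos: [0.7261, -0.0305, 0.1728]
eef_rot: [-1.656, 0.018, -0.335]
force: [0.4, 0.4, 0.7]
gripper_width: 0.0161
```

```bash
python3 p.py 84 2;python3 - <<'E'
from h import *
for n in ("scene","wrist"):snap(n,n+"7")
im=cv2.imread("pics/scene7.png"); cv2.imwrite("pics/s7c.png",cv2.resize(im[255:345,190:310],None,fx=6,fy=6,interpolation=cv2.INTER_CUBIC))
E
```

```text
t 16.40 theta 82.0 r 71.5 ax -1.1 yaw -19.2  tilt 5.0 F [0.4 0.4 0.7] Ma -0.039 j7 -0.52 w 16.1
[[[0.02, -0.07, 0.16], -0.27], [[0.03, -0.01, -0.0], 0.18]]
```

View pics/s7c.png

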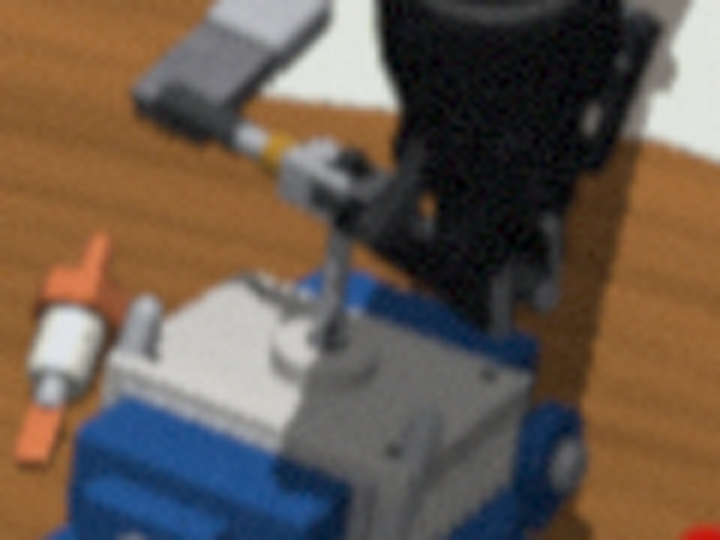

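View pics/wrist7.png

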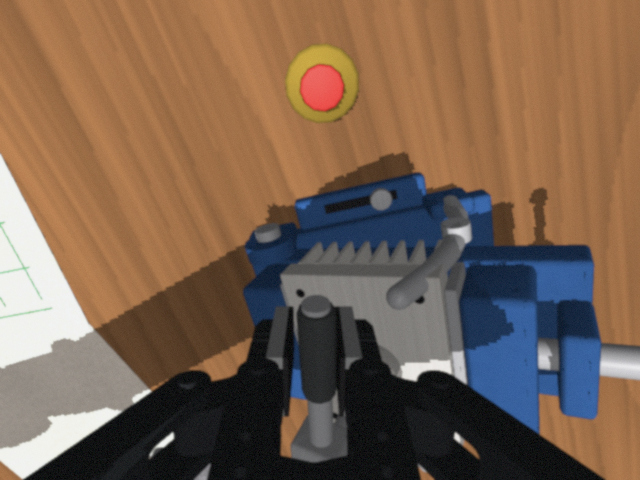

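```bash
python3 - <<'E'
from g import *
c=load("scene7");w=load("wrist7")
for th in range(78,96,2): print(th,(proj(c,m-.092*dirn(th))-[190,255])*6, proj(w,m+.092*dirn(th)),proj(w,m+.05*dirn(th)))
E
```

```text
78 [145.19952964  94.58688961] [297.10125774 300.30346178] [310.2096361  388.90910234]
80 [151.45240644  92.52703591] [305.44727386 302.14452314] [314.23116119 390.2014247 ]
82 [157.90627471  90.58355354] [313.98506744 304.29371851] [318.30131056 391.61778216]
84 [164.55291627  88.75777212] [322.69940915 306.75481915] [322.41345608 393.15734063]
86 [171.38403944  87.0508918 ] [331.5736253  309.53053074] [326.56070524 394.81894126]
88 [178.39128827  85.46398611] [340.58961535 312.62240513] [330.73591773 396.60109301]
90 [185.56625122  83.99800481] [349.72788559 316.03075713] [334.9317243  398.50196689]
92 [192.90046932  82.65377676] [358.96759991 319.75458802] [339.14054777 400.51939194]
94 [200.3854437   81.43201271] [368.2866483  323.79151762] [343.35462608 402.65085305]
```

>>> jog_arm --series '[[[0,-0.5,0],0],[[0,-0.6,0],0],[[0,-0.6,0],-1],[[0,0,0],-1],[[0,0,0],-1],[[0,0,0],-1],[[0,0,0],-1],[[0,0,0],-1],[[0,0,0],-1],[[0,0,0],-1],[[0,0,0],-1],[[0,0,0],-1],[[0,0,0],-1],[[0,0,0],-1],[[0,0,0],-1],[[0,0,0],-1],[[0,0,0],-1],[[0,0,0],-1],[[0,0,0],-1],[[0,0,0],-1]]' --gripper 20

```text
t: 19.0
tcp_pos: [0.739, -0.0369, 0.2769]
eef_rot: [-1.586, 0.09, 1.266]
force: [-0.5, 0.3, 0.0]
gripper_width: 0.0199
```

```bash
python3 p.py 82 1 flip=1 lift=.06; python3 -c "
from g import *
from cell import r
s=r.state();print(s['tcp_pos'],Rt(s)[:,1],s['joints'])"
```

```text
t 19.00 theta 117.2 r 97.6 ax 87.2 yaw 72.6  tilt 5.2 F [-0.5  0.3  0. ] Ma 0.046 j7 1.01 w 19.9
[[[0.32, 1.04, 0.38], -18.1]]
[ 0.73904132 -0.03685587  0.27693272] [-0.01265953 -0.08991136 -0.99586931] [ 0.2864877   0.59941294 -0.57575144  1.19513308  0.39981921  1.46810939
  1.00661878]
```

>>> jog_arm --series '[[[0,0,0.3],-1],[[0,0,0],-1],[[0,0,0],-1],[[0,0,0],-1],[[0,0,0],-1],[[0,0,0],-1],[[0,0,0],-1],[[0,0,0],-1],[[0,0,0],-1],[[0,0,0],-1],[[0,0,0],-1],[[0,0,0],-1],[[0,0,0],-1],[[0,0,0],-1],[[0,0,0],-1],[[0,0,0],-1],[[0,0,0],-1]]'

```text
t: 21.12
tcp_pos: [0.7348, -0.047, 0.3063]
eef_rot: [-1.476, 0.051, 2.776]
force: [0.2, -0.6, -0.1]
gripper_width: 0.0202
```

```bash
python3 p.py 82 1 flip=1 lift=.05; python3 -c "
from g import *
from cell import r
s=r.state();print(s['tcp_pos'],Rt(s)[:,1],s['joints'])"
```

```text
t 21.12 theta 125.3 r 98.8 ax 115.3 yaw 159.0  tilt 6.2 F [ 0.2 -0.6 -0.1] Ma -0.058 j7 2.43 w 20.2
[[[0.47, 1.97, -0.67], -0.8]]
[ 0.73483649 -0.04700891  0.30626845] [ 0.0137517  -0.10695255 -0.99416902] [ 0.44363272  0.62789492 -0.86209424  1.18551223  0.56860667  1.54338125
  2.43110842]
```

```bash
python3 - <<'E'
t=open('g.py').read()
t=t.replace("tp,ty=target(th,**k)","tp,ty=target(th,**k);tp=tp+np.array([0,0,.016])+.016*R[:,1]")
open('g.py','w').write(t)
E
python3 p.py 82 1 flip=1 lift=.04
```

```text
t 21.12 theta 125.3 r 98.8 ax 115.3 yaw 159.0  tilt 6.2 F [ 0.2 -0.6 -0.1] Ma -0.058 j7 2.43 w 20.2
[[[0.46, 2.23, -0.65], -0.8]]
```

>>> jog_arm --series '[[[0.46,0.7,-0.65],-0.8],[[0.15,0.7,-0.2],0],[[0,0.5,0],0],[[0,0,0],0]]'

```text
t: 21.62
tcp_pos: [0.7278, -0.0186, 0.2303]
eef_rot: [-1.471, 0.053, 2.84]
force: [0.5, -0.6, -0.5]
gripper_width: 0.0197
```

```bash
python3 p.py 82 1 flip=1; python3 -c "
from h import *
snap('wrist','w8')"
```

```text
t 21.62 theta 95.2 r 91.7 ax 50.9 yaw 162.7  tilt 6.5 F [ 0.5 -0.6 -0.5] Ma -0.043 j7 2.40 w 19.7
[[[0.01, 1.41, 0.03], -0.07]]
```

View pics/w8.png

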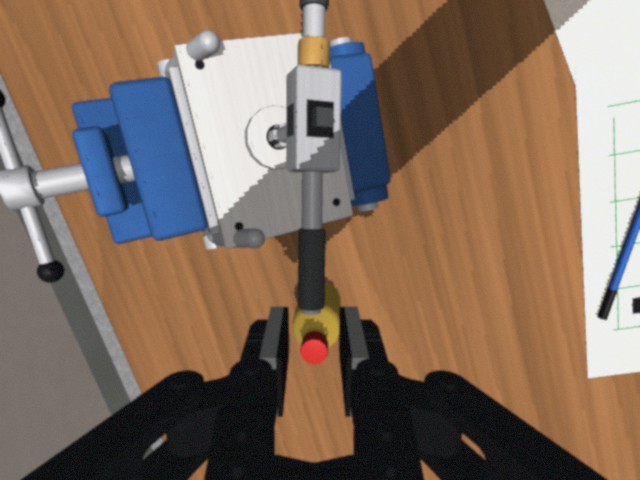

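>>> jog_arm --series '[[[0,0.6,0.03],0],[[0,0.6,0],0],[[0,0.15,0],0],[[0,0,0],0]]'

```text
t: 22.18
tcp_pos: [0.7337, -0.0272, 0.1841]
eef_rot: [-1.476, 0.065, 2.835]
force: [0.7, 0.6, 0.2]
gripper_width: 0.0204
```

```bash
python3 p.py 120 9 flip=1; python3 -c "
from h import *
snap('wrist','w9')"
```

```text
t 22.18 theta 88.6 r 78.7 ax 6.5 yaw 162.4  tilt 6.6 F [0.7 0.6 0.2] Ma -0.031 j7 2.38 w 20.4
[[[-0.16, 0.12, 0.03], 1.73], [[-0.1, -0.04, 0.02], 0.65], [[-0.11, -0.04, 0.02], 0.66], [[-0.11, -0.03, 0.02], 0.66], [[-0.11, -0.03, 0.02], 0.67], [[-0.11, -0.03, 0.02], 0.68], [[-0.11, -0.03, 0.02], 0.69], [[-0.11, -0.03, 0.02], 0.7], [[-0.11, -0.02, 0.02], 0.71]]
```

View pics/w9.png

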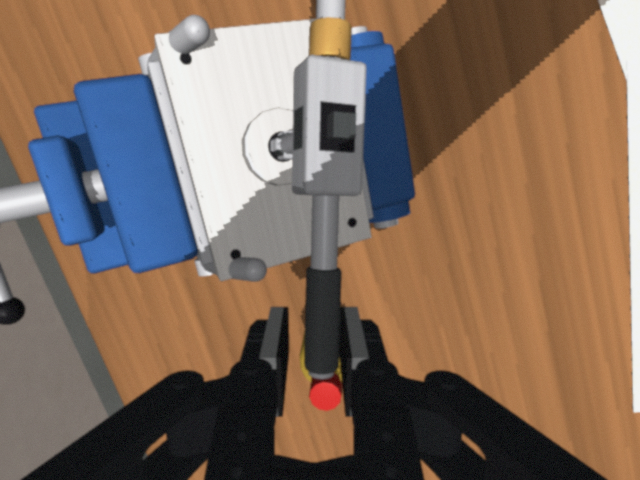

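>>> jog_arm --series '[[[-0.16,0.12,0.03],1],[[-0.14,-0.02,0.02],1],[[-0.14,-0.04,0.02],0.8],[[-0.14,-0.04,0.02],0.8],[[-0.14,-0.04,0.02],0.8],[[-0.14,-0.03,0.02],0.8],[[-0.14,-0.03,0.02],0.8],[[-0.14,-0.03,0.02],0.8]]' --gripper 16

```text
t: 23.22
tcp_pos: [0.7724, -0.0531, 0.2063]
eef_rot: [-1.545, 0.114, 2.222]
force: [-0.2, -0.5, -0.1]
gripper_width: 0.0159
```

```bash
python3 p.py 162 10 flip=1
```

```text
t 23.23 theta 123.5 r 89.3 ax 9.0 yaw 127.3  tilt 6.7 F [-0.2 -0.5 -0.1] Ma -0.027 j7 1.88 w 15.9
[[[-0.13, 0.3, 0.23], 1.64], [[-0.13, -0.01, 0.02], 0.81], [[-0.13, -0.01, 0.02], 0.82], [[-0.13, -0.01, 0.02], 0.83], [[-0.13, -0.0, 0.02], 0.84], [[-0.13, 0.0, 0.01], 0.84], [[-0.13, 0.01, 0.01], 0.85], [[-0.13, 0.01, 0.01], 0.85], [[-0.13, 0.01, 0.01], 0.85], [[-0.13, 0.02, 0.01], 0.85]]
```

>>> jog_arm --series '[[[-0.08,0.2,0.2],1],[[-0.13,0.1,0.1],1],[[-0.14,0.05,0.05],0.9],[[-0.14,0.02,0.04],0.9]]'

```text
t: 23.72
tcp_pos: [0.7728, -0.0768, 0.2015]
eef_rot: [-1.597, 0.115, 1.878]
force: [0.4, 0.6, 0.3]
gripper_width: 0.0159
```

```bash
python3 p.py 172 8 flip=1
```

```text
t 23.73 theta 137.8 r 78.0 ax 3.7 yaw 107.6  tilt 6.8 F [0.4 0.6 0.3] Ma 0.029 j7 1.59 w 15.9
[[[-0.15, 0.09, 0.0], 0.85], [[-0.14, 0.0, 0.02], 0.93], [[-0.14, 0.01, 0.01], 0.94], [[-0.14, 0.01, 0.01], 0.95], [[-0.14, 0.01, 0.01], 0.95], [[-0.14, 0.02, 0.01], 0.95], [[-0.14, 0.02, 0.01], 0.94], [[-0.14, 0.03, 0.0], 0.94]]
```

>>> jog_arm --series '[[[-0.15,0.09,0.02],0.9],[[-0.15,0.02,0.03],0.9],[[-0.15,0.02,0.03],0.9],[[-0.15,0.02,0.03],0.9],[[-0.15,0.02,0.03],0.9],[[-0.15,0.03,0.02],0.9],[[-0.15,0.03,0.02],0.9],[[-0.15,0.03,0.02],0.9]]'

```text
t: 24.72
tcp_pos: [0.7725, -0.1194, 0.209]
eef_rot: [-1.677, 0.064, 1.231]
force: [-0.4, 0.7, 0.5]
gripper_width: 0.0159
```

```bash
python3 p.py 208 8 flip=1
```

```text
t 24.73 theta 169.4 r 80.3 ax 9.2 yaw 70.5  tilt 7.1 F [-0.4  0.7  0.5] Ma 0.050 j7 1.05 w 15.9
[[[-0.12, 0.27, -0.0], 0.51], [[-0.16, 0.03, 0.0], 1.05], [[-0.16, 0.04, 0.0], 1.04], [[-0.16, 0.04, 0.0], 1.02], [[-0.16, 0.05, -0.0], 1.0], [[-0.16, 0.05, -0.0], 0.99], [[-0.16, 0.06, -0.0], 0.97], [[-0.15, 0.06, -0.0], 0.95]]
```

>>> jog_arm --series '[[[-0.13,0.2,0],0.6],[[-0.16,0.1,0],0.9],[[-0.16,0.07,0.01],1],[[-0.16,0.07,0.01],1],[[-0.16,0.08,0.01],1],[[-0.16,0.08,0],0.9],[[-0.16,0.08,0],0.9]]'

```text
t: 25.6
tcp_pos: [0.7603, -0.1464, 0.1979]
eef_rot: [-1.704, -0.032, 0.678]
force: [0.8, 1.0, 0.9]
gripper_width: 0.0159
```

```bash
python3 p.py 236 8 flip=1
```

```text
t 25.60 theta -167.8 r 77.8 ax 3.6 yaw 38.8  tilt 7.9 F [0.8 1.  0.9] Ma 0.110 j7 0.57 w 15.9
[[[-0.15, 0.14, -0.03], -0.86], [[-0.17, 0.05, -0.0], 1.1], [[-0.18, 0.05, -0.0], 1.08], [[-0.18, 0.06, -0.0], 1.06], [[-0.18, 0.06, -0.0], 1.04], [[-0.18, 0.07, 0.0], 1.02], [[-0.17, 0.07, 0.0], 1.01], [[-0.17, 0.07, 0.01], 1.0]]
```

>>> jog_arm --series '[[[-0.16,0.12,-0.02],-0.3],[[-0.17,0.07,0],0.4],[[-0.17,0.07,0],0.8],[[-0.17,0.08,0],0.9],[[-0.17,0.08,0],0.9],[[-0.17,0.08,0],0.9],[[-0.17,0.08,0.01],0.9]]'

```text
t: 26.48
tcp_pos: [0.7302, -0.1711, 0.1803]
eef_rot: [-1.684, -0.104, 0.281]
force: [1.3, 1.0, 1.5]
gripper_width: 0.016
```

```bash
python3 p.py 260 8 flip=1;python3 -c "
from h import *
snap('wrist','w10')"
```

```text
t 26.48 theta -135.6 r 77.1 ax -0.1 yaw 16.1  tilt 8.8 F [1.3 1.  1.5] Ma 0.159 j7 0.24 w 16.0
[[[-0.14, 0.04, 0.0], 0.59], [[-0.14, 0.05, -0.0], 0.82], [[-0.14, 0.05, 0.0], 0.81], [[-0.14, 0.05, 0.0], 0.81], [[-0.14, 0.05, 0.01], 0.8], [[-0.14, 0.05, 0.01], 0.8], [[-0.14, 0.05, 0.01], 0.8], [[-0.14, 0.05, 0.01], 0.81]]
```

View pics/w10.png

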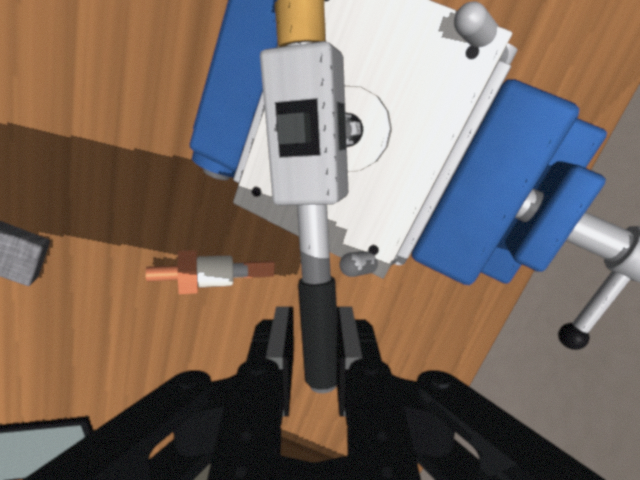

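>>> jog_arm --series '[[[-0.15,0.05,0],0.6],[[-0.16,0.06,0],0.8],[[-0.16,0.06,0],0.8],[[-0.16,0.06,0],0.8],[[-0.16,0.06,0.01],0.8],[[-0.16,0.06,0.01],0.8],[[-0.15,0.06,0.01],0.8]]'

```text
t: 27.4
tcp_pos: [0.6927, -0.1746, 0.1617]
eef_rot: [-1.62, -0.156, -0.202]
force: [2.9, -0.4, 1.5]
gripper_width: 0.0159
```

```bash
python3 p.py 264 2 flip=1;python3 -c "
from h import *
snap('wrist','w11')"
```

```text
t 27.40 theta -104.0 r 77.7 ax -0.7 yaw -11.6  tilt 9.4 F [ 2.9 -0.4  1.5] Ma 0.255 j7 -0.20 w 15.9
[[[-0.13, 0.02, 0.03], 0.71], [[-0.13, 0.04, 0.01], 0.73]]
```

>>> jog_arm --series '[[[-0.15,0.03,0.03],0.7],[[-0.14,0.04,0.01],0.7]]'

```text
t: 27.7
tcp_pos: [0.6832, -0.1715, 0.1578]
eef_rot: [-1.6, -0.164, -0.328]
force: [3.5, 0.3, 0.2]
gripper_width: 0.0162
```

```bash
python3 p.py 264 2 flip=1;python3 - <<'E'
from g import *
from cell import r
snap('wrist','w11');s=r.state();print(Rt(s)[:,1])
w=load('w11')
for th in range(254,270,2): print(th,proj(w,m+.092*dirn(th)),proj(w,m+.04*dirn(th)),proj(w,m+.009*a))
E
```

```text
t 27.70 theta -96.0 r 77.5 ax 0.1 yaw -18.8  tilt 9.6 F [3.5 0.3 0.2] Ma 0.230 j7 -0.31 w 16.2
[[[0.0, -0.0, 0.01], 0.0], [[-0.0, 0.0, 0.0], 0.0]]
[ 0.14421807 -0.08007461 -0.98630077]
254 [356.66043828 383.58846204] [339.30067248 257.94002403] [312.74645185 135.54548247]
256 [348.11768802 382.74433481] [335.01949009 257.91870637] [312.74645185 135.54548247]
258 [339.65669248 381.68164546] [330.75101402 257.76132898] [312.74645185 135.54548247]
260 [331.2783364  380.40462462] [326.49827931 257.46925891] [312.74645185 135.54548247]
262 [322.98341958 378.91724552] [322.26424993 257.04387957] [312.74645185 135.54548247]
264 [314.77267123 377.22322963] [318.05182315 256.48658778] [312.74645185 135.54548247]
266 [306.64676346 375.32605248] [313.86383378 255.79879136] [312.74645185 135.54548247]
268 [298.60632413 373.2289495 ] [309.7030585  254.98190694] [312.74645185 135.54548247]
```

View pics/w11.png

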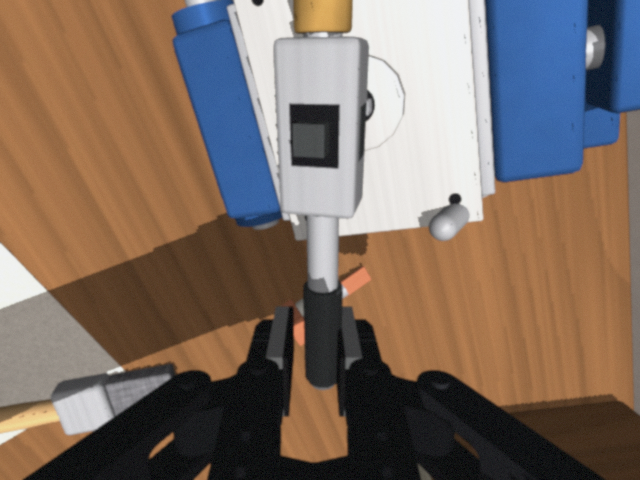

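```bash
python3 p.py 224 9 flip=1
```

```text
t 27.75 theta -95.4 r 77.6 ax 0.1 yaw -18.8  tilt 9.5 F [ 2.9  0.3 -1. ] Ma 0.148 j7 -0.32 w 16.2
[[[0.15, -0.04, 0.01], -0.72], [[0.15, -0.04, 0.0], -0.82], [[0.15, -0.04, 0.01], -0.81], [[0.15, -0.04, 0.01], -0.81], [[0.15, -0.04, 0.01], -0.81], [[0.15, -0.04, 0.01], -0.82], [[0.15, -0.04, 0.01], -0.82], [[0.15, -0.04, 0.02], -0.83], [[0.15, -0.04, 0.02], -0.84]]
```

>>> jog_arm --series '[[[0.15,-0.04,0.01],-0.5],[[0.16,-0.04,0],-0.7],[[0.16,-0.04,0.01],-0.8],[[0.16,-0.04,0.01],-0.8],[[0.16,-0.04,0.01],-0.8],[[0.16,-0.04,0.01],-0.8],[[0.16,-0.04,0.01],-0.8]]'

```text
t: 28.62
tcp_pos: [0.7167, -0.1778, 0.1709]
eef_rot: [-1.672, -0.108, 0.156]
force: [-1.7, -0.4, -0.4]
gripper_width: 0.0159
```

```bash
python3 p.py 200 9 flip=1
```

```text
t 28.62 theta -123.0 r 79.7 ax -2.9 yaw 8.9  tilt 8.5 F [-1.7 -0.4 -0.4] Ma -0.140 j7 0.13 w 15.9
[[[0.11, -0.11, 0.07], -0.1], [[0.13, -0.04, 0.01], -0.75], [[0.13, -0.04, 0.01], -0.76], [[0.13, -0.04, 0.01], -0.77], [[0.13, -0.04, 0.01], -0.78], [[0.14, -0.04, 0.02], -0.79], [[0.14, -0.03, 0.02], -0.8], [[0.14, -0.03, 0.02], -0.81], [[0.14, -0.03, 0.02], -0.82]]
```

>>> jog_arm --series '[[[0.15,-0.1,0.06],-0.3],[[0.16,-0.05,0.02],-0.8],[[0.16,-0.04,0.01],-0.8],[[0.16,-0.04,0.01],-0.8],[[0.16,-0.04,0.01],-0.9],[[0.16,-0.04,0.02],-0.9],[[0.16,-0.03,0.02],-0.9],[[0.16,-0.03,0.02],-0.9]]'

```text
t: 29.62
tcp_pos: [0.7551, -0.1549, 0.1876]
eef_rot: [-1.707, -0.021, 0.724]
force: [0.0, -0.6, -1.1]
gripper_width: 0.0161
```

```bash
python3 p.py 166 9 flip=1
```

```text
t 29.62 theta -158.7 r 76.7 ax -3.7 yaw 41.5  tilt 7.9 F [ 0.  -0.6 -1.1] Ma -0.056 j7 0.62 w 16.1
[[[0.1, -0.13, 0.02], -0.39], [[0.13, -0.03, 0.01], -0.8], [[0.13, -0.03, 0.01], -0.82], [[0.13, -0.03, 0.01], -0.83], [[0.13, -0.02, 0.01], -0.84], [[0.13, -0.02, 0.01], -0.85], [[0.13, -0.02, 0.01], -0.85], [[0.14, -0.01, 0.01], -0.86], [[0.14, -0.01, 0.01], -0.87]]
```

>>> jog_arm --series '[[[0.12,-0.12,0.02],-0.5],[[0.16,-0.04,0.01],-0.9],[[0.16,-0.03,0.01],-0.9],[[0.16,-0.03,0.01],-0.9],[[0.16,-0.02,0.01],-0.9],[[0.16,-0.02,0.01],-0.9],[[0.15,-0.02,0.01],-0.9],[[0.15,-0.01,0.01],-0.9]]'

```text
t: 30.62
tcp_pos: [0.7747, -0.1148, 0.1974]
eef_rot: [-1.684, 0.07, 1.336]
force: [-0.5, -0.6, 0.9]
gripper_width: 0.016
```

```bash
python3 p.py 166 2 flip=1;python3 - <<'E'
from g import *
from cell import r
snap('wrist','w12')
w=load('w12')
for th in range(160,180,2): print(th,proj(w,m+.092*dirn(th)),proj(w,m+.04*dirn(th)),proj(w,m+.009*a))
E
```

```text
t 30.62 theta 166.3 r 76.0 ax -2.0 yaw 76.6  tilt 7.6 F [-0.5 -0.6  0.9] Ma -0.052 j7 1.14 w 16.0
[[[-0.0, -0.06, -0.01], -0.04], [[0.01, -0.0, -0.0], -0.04]]
160 [340.62263635 397.1275754 ] [328.76438941 251.2358895 ] [316.76340821 133.2136989 ]
162 [331.62522106 397.28328117] [324.88611448 251.48064324] [316.76340821 133.2136989 ]
164 [322.66377393 397.12316605] [321.01099989 251.58899407] [316.76340821 133.2136989 ]
166 [313.74910318 396.65008526] [317.14379149 251.56130699] [316.76340821 133.2136989 ]
168 [304.89177636 395.86725247] [313.2891908  251.39811322] [316.76340821 133.2136989 ]
170 [296.10211143 394.77822332] [309.45184951 251.1001071 ] [316.76340821 133.2136989 ]
172 [287.39016905 393.38687889] [305.63636426 250.66814288] [316.76340821 133.2136989 ]
174 [278.76574583 391.69740939] [301.84727165 250.1032313 ] [316.76340821 133.2136989 ]
176 [270.23836868 389.71429783] [298.08904342 249.40653606] [316.76340821 133.2136989 ]
178 [261.81729012 387.4423041 ] [294.3660819  248.57937017] [316.76340821 133.2136989 ]
```

View pics/w12.png

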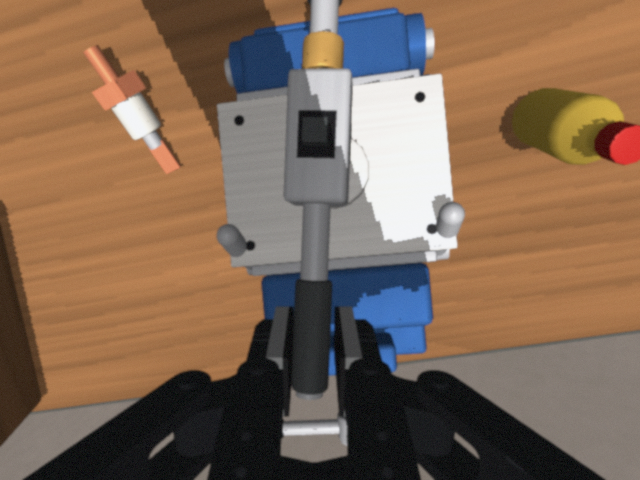

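```bash
python3 p.py 206 9 flip=1
```

```text
t 30.68 theta 165.3 r 75.8 ax -2.1 yaw 76.7  tilt 7.6 F [-0.8  0.2  0. ] Ma 0.001 j7 1.14 w 16.0
[[[-0.16, -0.04, -0.01], 0.79], [[-0.15, 0.03, 0.0], 0.99], [[-0.15, 0.03, 0.0], 0.98], [[-0.15, 0.04, 0.0], 0.97], [[-0.15, 0.04, 0.0], 0.96], [[-0.15, 0.05, -0.0], 0.94], [[-0.15, 0.05, -0.0], 0.93], [[-0.15, 0.05, -0.0], 0.91], [[-0.14, 0.06, -0.0], 0.9]]
```

>>> jog_arm --series '[[[-0.16,-0.02,0],0.7],[[-0.16,0.03,0],0.9],[[-0.16,0.05,0.01],0.9],[[-0.16,0.06,0.01],0.9],[[-0.16,0.06,0.01],0.9],[[-0.16,0.07,0.01],0.9],[[-0.16,0.07,0.01],0.9],[[-0.16,0.07,0],0.9]]'

```text
t: 31.68
tcp_pos: [0.7493, -0.1566, 0.1835]
eef_rot: [-1.698, -0.011, 0.711]
force: [-0.4, 0.2, 0.0]
gripper_width: 0.016
```

```bash
python3 p.py 240 9 flip=1
```

```text
t 31.68 theta -153.9 r 73.5 ax -5.0 yaw 40.7  tilt 7.3 F [-0.4  0.2  0. ] Ma -0.011 j7 0.61 w 16.0
[[[-0.17, -0.09, -0.05], 1.94], [[-0.13, 0.04, -0.0], 0.73], [[-0.12, 0.05, -0.0], 0.72], [[-0.12, 0.05, -0.0], 0.71], [[-0.12, 0.05, 0.0], 0.7], [[-0.12, 0.05, 0.0], 0.7], [[-0.12, 0.05, 0.0], 0.69], [[-0.12, 0.05, 0.0], 0.69], [[-0.12, 0.05, 0.01], 0.68]]
```

>>> jog_arm --series '[[[-0.14,-0.09,-0.04],1],[[-0.14,0.02,-0.02],1],[[-0.14,0.05,0],1],[[-0.14,0.05,0],0.9],[[-0.14,0.05,0],0.8],[[-0.14,0.05,0],0.8],[[-0.14,0.05,0],0.8],[[-0.14,0.05,0.01],0.8]]'

```text
t: 32.67
tcp_pos: [0.709, -0.1759, 0.1724]
eef_rot: [-1.663, -0.081, 0.07]
force: [1.5, 0.5, 1.0]
gripper_width: 0.0162
```

```bash
python3 p.py 275 9 flip=1
```

```text
t 32.67 theta -118.9 r 77.4 ax 1.6 yaw 4.0  tilt 7.0 F [1.5 0.5 1. ] Ma 0.142 j7 0.05 w 16.2
[[[-0.1, 0.08, 0.02], 1.09], [[-0.12, 0.04, 0.0], 0.68], [[-0.12, 0.04, 0.01], 0.68], [[-0.12, 0.04, 0.01], 0.68], [[-0.12, 0.04, 0.01], 0.68], [[-0.12, 0.04, 0.01], 0.69], [[-0.12, 0.04, 0.01], 0.69], [[-0.12, 0.04, 0.01], 0.7], [[-0.12, 0.04, 0.01], 0.7]]
```

>>> jog_arm --series '[[[-0.13,0.07,0.02],1],[[-0.14,0.05,0.01],0.7],[[-0.14,0.05,0.01],0.7],[[-0.14,0.05,0.01],0.7],[[-0.14,0.05,0.01],0.7],[[-0.14,0.05,0.01],0.7],[[-0.14,0.04,0.01],0.7],[[-0.14,0.04,0.01],0.7]]'

```text
t: 33.67
tcp_pos: [0.6728, -0.1661, 0.1559]
eef_rot: [-1.604, -0.13, -0.467]
force: [3.4, -1.0, 0.2]
gripper_width: 0.0156
```

```bash
python3 p.py 295 6 flip=1
```

```text
t 33.67 theta -87.9 r 76.4 ax 2.8 yaw -26.8  tilt 7.7 F [ 3.4 -1.   0.2] Ma 0.246 j7 -0.46 w 15.6
[[[-0.1, 0.1, 0.01], 0.6], [[-0.12, 0.03, 0.01], 0.72], [[-0.12, 0.03, 0.01], 0.73], [[-0.12, 0.03, 0.01], 0.74], [[-0.13, 0.03, 0.01], 0.75], [[-0.13, 0.02, 0.01], 0.76]]
```

>>> jog_arm --series '[[[-0.13,0.09,0.01],0.6],[[-0.14,0.04,0.01],0.7],[[-0.14,0.04,0.01],0.7],[[-0.14,0.04,0.01],0.7],[[-0.14,0.04,0.01],0.7],[[-0.14,0.03,0.01],0.8]]'

```text
t: 34.42
tcp_pos: [0.6562, -0.1505, 0.146]
eef_rot: [-1.543, -0.151, -0.854]
force: [2.9, -0.5, -0.6]
gripper_width: 0.0165
```

```bash
python3 p.py 306 3 flip=1
```

```text
t 34.42 theta -68.9 r 75.7 ax 1.6 yaw -48.9  tilt 8.8 F [ 2.9 -0.5 -0.6] Ma 0.145 j7 -0.84 w 16.5
[[[-0.16, 0.07, -0.01], 0.08], [[-0.16, 0.02, 0.02], 1.01], [[-0.16, 0.02, 0.02], 1.03]]
```

>>> jog_arm --series '[[[-0.15,0.06,0],0.3],[[-0.15,0.03,0.02],0.8],[[-0.15,0.03,0.02],0.8]]'

```text
t: 34.8
tcp_pos: [0.6481, -0.1386, 0.1399]
eef_rot: [-1.516, -0.15, -1.029]
force: [1.0, -2.2, -0.7]
gripper_width: 0.0158
```

```bash
python3 p.py 312 2 flip=1
```

```text
t 34.80 theta -57.1 r 76.4 ax 0.1 yaw -58.9  tilt 9.1 F [ 1.  -2.2 -0.7] Ma 0.168 j7 -1.03 w 15.8
[[[-0.15, 0.02, -0.0], 0.41], [[-0.15, 0.01, 0.02], 0.96]]
```

>>> jog_arm --series '[[[-0.14,0.03,0],0.5],[[-0.14,0.02,0.02],0.9]]'

```text
t: 35.05
tcp_pos: [0.6443, -0.1304, 0.1373]
eef_rot: [-1.495, -0.145, -1.157]
force: [1.7, -2.2, 0.5]
gripper_width: 0.016
```

```bash
python3 p.py 320 2 flip=1
```

```text
t 35.05 theta -50.0 r 76.6 ax -0.4 yaw -66.3  tilt 9.3 F [ 1.7 -2.2  0.5] Ma 0.209 j7 -1.16 w 16.0
[[[-0.17, 0.0, 0.0], 0.53], [[-0.17, 0.0, 0.02], 1.08]]
```

>>> jog_arm --series '[[[-0.13,0.01,0],0.5],[[-0.12,0.01,0.02],0.8]]'

```text
t: 35.3
tcp_pos: [0.642, -0.1225, 0.1359]
eef_rot: [-1.478, -0.138, -1.276]
force: [1.7, -2.4, 1.2]
gripper_width: 0.0162
```

```bash
python3 p.py 325 2 flip=1
```

```text
t 35.30 theta -43.8 r 76.3 ax -0.3 yaw -73.1  tilt 9.5 F [ 1.7 -2.4  1.2] Ma 0.223 j7 -1.29 w 16.2
[[[-0.15, 0.0, -0.01], 0.39], [[-0.15, -0.0, 0.01], 0.96]]
```

>>> jog_arm --series '[[[-0.13,0.01,0],0.5],[[-0.12,0,0.01],0.8]]'

```text
t: 35.55
tcp_pos: [0.6403, -0.1146, 0.1347]
eef_rot: [-1.46, -0.129, -1.395]
force: [2.1, -2.5, -0.9]
gripper_width: 0.016
```

```bash
python3 p.py 330 2 flip=1
```

```text
t 35.55 theta -37.5 r 76.2 ax -0.4 yaw -79.9  tilt 9.7 F [ 2.1 -2.5 -0.9] Ma 0.207 j7 -1.41 w 16.0
[[[-0.13, -0.01, -0.02], 0.25], [[-0.13, -0.01, 0.01], 0.83]]
```

>>> jog_arm --series '[[[-0.12,0,-0.01],0.4],[[-0.12,-0.01,0.01],0.7]]'

```text
t: 35.8
tcp_pos: [0.6394, -0.1082, 0.1344]
eef_rot: [-1.446, -0.122, -1.495]
force: [3.0, -5.3, -1.4]
gripper_width: 0.0158
```

```bash
python3 p.py 336 2 flip=1
```

```text
t 35.80 theta -32.7 r 76.1 ax -0.0 yaw -85.7  tilt 10.0 F [ 3.  -5.3 -1.4] Ma 0.412 j7 -1.52 w 15.8
[[[-0.15, -0.0, -0.02], 0.3], [[-0.14, -0.01, 0.01], 0.96]]
```

>>> jog_arm --series '[[[-0.1,0,-0.01],0.4]]'

```text
t: 35.92
tcp_pos: [0.6394, -0.1068, 0.1344]
eef_rot: [-1.44, -0.12, -1.532]
force: [3.5, -4.2, -1.8]
gripper_width: 0.0158
```

```bash
python3 p.py 336 2 flip=1
```

```text
t 35.92 theta -31.5 r 76.0 ax 0.1 yaw -87.8  tilt 10.2 F [ 3.5 -4.2 -1.8] Ma 0.327 j7 -1.56 w 15.8
[[[-0.13, 0.0, -0.02], -0.01], [[-0.13, -0.01, 0.01], 0.84]]
```

>>> jog_arm --series '[[[-0.14,0,-0.01],0.2]]'

```text
t: 36.05
tcp_pos: [0.6393, -0.1045, 0.1342]
eef_rot: [-1.436, -0.122, -1.552]
force: [2.5, -7.1, -0.8]
gripper_width: 0.0161
```

```bash
python3 p.py 336 2 flip=1
```

```text
t 36.05 theta -29.8 r 76.0 ax -0.0 yaw -88.9  tilt 10.4 F [ 2.5 -7.1 -0.8] Ma 0.541 j7 -1.59 w 16.1
[[[-0.1, 0.0, -0.02], -0.04], [[-0.1, -0.01, 0.01], 0.64]]
```

>>> jog_arm --series '[[[0,0,0],0],[[0.08,0,0],0],[[0,0,0],0]]' --gripper 36

```text
t: 36.42
tcp_pos: [0.6386, -0.1095, 0.1345]
eef_rot: [-1.437, -0.124, -1.553]
force: [0.7, -1.2, 0.2]
gripper_width: 0.0361
```

```bash
python3 p.py 328 1 flip=1;python3 -c "
from h import *
snap('wrist','w13')"
```

```text
t 36.42 theta -33.5 r 77.0 ax 0.4 yaw -89.0  tilt 10.4 F [ 0.7 -1.2  0.2] Ma 0.096 j7 -1.58 w 36.1
[[[-0.05, 0.01, -0.0], -1.18]]
```

View pics/w13.png

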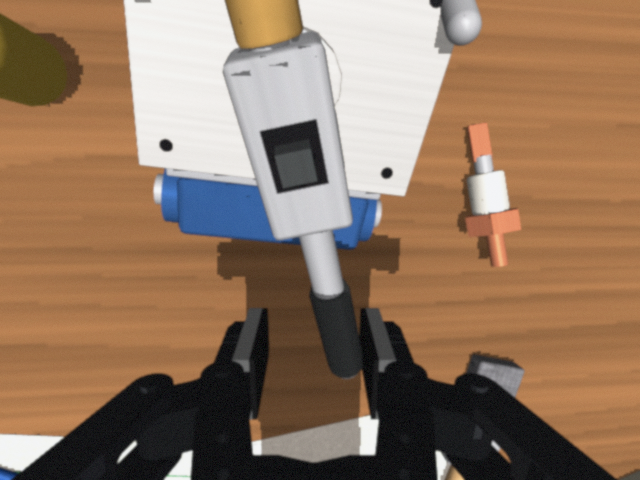

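>>> jog_arm --series '[[[0.2,0,0],0],[[0.08,0,0],0],[[0,-0.4,0],0],[[0,-0.7,0],0],[[0,-0.8,0],0],[[0,-0.8,0],0],[[0,-0.8,0],0],[[0,0,0],0]]'

```text
t: 37.48
tcp_pos: [0.6189, -0.1002, 0.2832]
eef_rot: [-1.435, -0.12, -1.551]
force: [0.9, -0.4, -0.6]
gripper_width: 0.0358
```

```bash
python3 - <<'E'
from g import *
from cell import r
for n in ('wrist','scene'):snap(n,n+'14')
s=r.state();stat(s)
w=load('wrist14');c=load('scene14')
for th in range(312,340,3): print(th,proj(w,m-.0016*a+.092*dirn(th)),(proj(c,m+.092*dirn(th))-[190,255])*6,(proj(c,m-.092*dirn(th))-[190,255])*6)
im=cv2.imread("pics/scene14.png"); cv2.imwrite("pics/s14c.png",cv2.resize(im[255:345,190:310],None,fx=6,fy=6,interpolation=cv2.INTER_CUBIC))
E
```

```text
t 37.58 theta -36.8 r 33.7 ax 140.5 yaw -88.8  tilt 10.1 F [ 0.5 -0.4 -1. ] Ma 0.011 j7 -1.55 w 36.1
312 [334.7845333 239.4102909] [359.83927142  81.65534106] [331.44051736 303.87966177]
315 [328.50631871 241.16450101] [372.8811091   83.52414049] [316.23583888 301.7902829 ]
318 [322.16781843 242.64914908] [385.85001237  85.64876422] [301.11304422 299.35119199]
321 [315.77721326 243.86359106] [398.7180248   88.02451612] [286.12389577 296.57055405]
324 [309.34258681 244.80712825] [411.45735761  90.64630585] [271.31962419 293.4579364 ]
327 [302.87196079 245.47899751] [424.04039829  93.5086501 ] [256.7506541  290.02425666]
330 [296.37333063 245.8783645 ] [436.43972016  96.60567261] [242.46633632 286.28172063]
333 [289.85470154 246.00431999] [448.62809313  99.931103  ] [228.51468957 282.24375106]
336 [283.32412486 245.85587909] [460.57849614 103.47827471] [214.94215427 277.92490785]
339 [276.78973472 245.4319837 ] [472.26413177 107.24012192] [201.79336088 273.34080078]
```

View pics/wrist14.png

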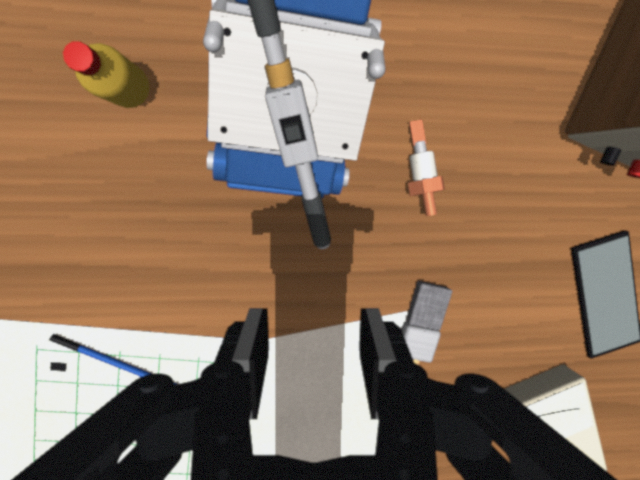

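View pics/s14c.png

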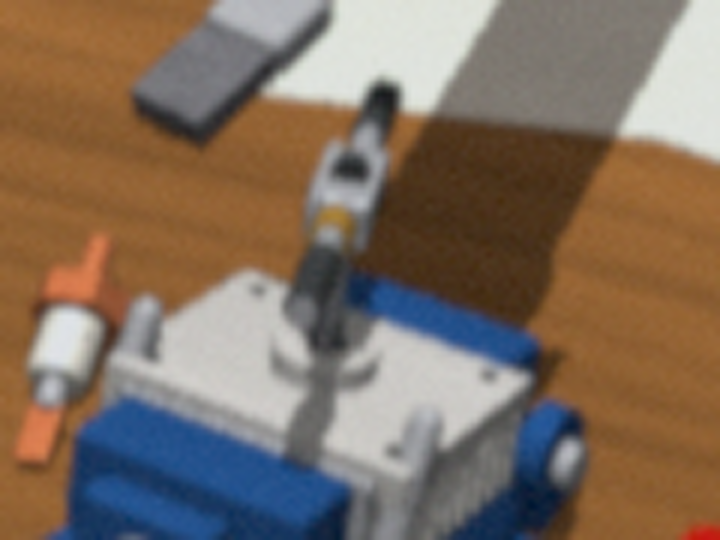

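```bash
python3 -c "
from cell import r
print(r.hand_in())"
```

```text
the job is handed in; nothing more can be done
None
```

I tapped the hole to the bottom and handed the job in at about 37.6 s, with the wrench released and the gripper clear above it. No verdict was reported.

- **Turning:** I used the fingers as a loose fork on one handle. The sequence was half a turn clockwise, a quarter back (about 95° by camera), half a turn forward, a quarter back (about 92°), then forward to the stop.
- **Bottom:** The torque worked out from the wrist force stayed near the 0.22 N·m cutting drag until a tool angle of about 322°. It then rose to 0.41, 0.33 and 0.54 N·m while the tool moved only about 3° more. I stopped there, well below the 1.4 N·m that would snap the tap, and opened the fingers.
- **Last checks:** The wrist and scene cameras both put the unloaded wrench at about 318° (5.55 rad), inside the stated 5.3 to 5.9 rad. Contact force was back to noise level. The rectifier, bottle and brush look undisturbed in the last wrist picture; I compared those by eye only.

**Less certain:**
- The 0.33 reading between 0.41 and 0.54 shows the force noise.
- The turn angles from the camera are good to about 2 to 3°.
- The tool leaned up to about 10° from vertical by the end, because the jog moves could not correct its tilt. I saw no sign that it affected the turning.

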